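Line up the drawing-class still life by height on the display board

ROBOT

A 7-joint arm with a two-finger parallel gripper is mounted at the origin on a cart in front of the work surface, level with it; the furniture and walls round the work are solid. World frame = base frame: x ahead of the robot, y to its left, z up, the work surface at z = 0. Lengths are in m, angles in rad, forces in N, time in s.
With the tool pointing down it reaches from about 0.425 to 0.95 m from the base axis. Payload 4.7 kg.
Tool frame: the origin (TCP) lies between the finger pads; the fingertips stand 25 mm ahead of it and the grasp point (between the pads) lies 6 mm ahead of it; z points along the fingers, y is the line along which they close (so a half turn about z gives the same grasp; the last joint's range is limited). The gripper opens to 85 mm and grips with 20 to 120 N. Pads are 22 mm wide; open, the fingers measure 114 mm over their backs; the gripper's body (76 mm by 85 mm) begins 54 mm behind the grasp point. The pads swing forward as they close: fully open they stand 13 mm farther back than shut.
Start: joints at [1.072, 0.469, -0.049, 1.532, 0.024, 1.141, -0.082], TCP at [0.306, -0.602, 0.256] pointing down, gripper open.
Joint ranges: [-2.59, 2.59], [-0.33, 1.99], [-1.39, 1.29], [0.1, 2.45], [-1.04, 4.18], [0.21, 1.99], [-2.66, 2.66]. Speed limits (rad/s): [2.57, 2.57, 3.14, 3.14, 3.14, 3.14, 3.14].

INTERFACE

Orientations are given as a 3x3 rotation matrix whose columns are the frame's x, y, z axes.
In Python, from rig import * gives the robot as it stands. Calls block until the motion is done:
- movep(position, orientation): joint-space move of the TCP to a pose.
- move_l(position, attitude=None, feed=0.15, until_force=None): straight line of the TCP; attitude=None keeps the orientation; feed is the mean speed in m/s. With until_force (N) it stops when the force on the tool has changed by that much, and returns True; else False.
- move_joints(angles): joint-space move.
- command_gripper(opening, newtons=None): finger opening in m; newtons is the grip in N (None keeps the last); returns when the fingers have stopped.
- sleep(seconds).
- inverse_kinematics(position, orientation): joint angles nearest the present ones, or None.
- sense(): the state.
- camera(name): name is "scene" or "side" or "wrist"; returns (picture, depth): 420x560x3 uint8, red, green, blue; 420x560 float32, m along the optical axis (not along the pixel's ray), 0 where there is no reading.
- camera_params(name): a dict with "K" (3x3 intrinsics, pixels), "position" and "rotation" of the camera in the world; the wrist camera has in their place "tool_from_camera" (4x4, takes a point from camera to tool coordinates, whose origin is the TCP and whose axes are the flange's). Camera axes: x right, y down, z forward; pixel columns grow to the right and rows downward; lengths in m; the calibration is good to about 2 mm. A picture is of the moment at which its call begins: read the wrist's pose just before it. camera_params takes no time and is no camera call.
A pose or a line that the arm cannot do raises Unreachable and nothing moves.
- finish_job(): hands the job in; it is judged then, once.
The state is a dict: "time_s": time; "joint_pos": joint angles; "qd": joint speeds; "joint_efforts": joint torques, N m; "position": TCP position; "tcp_rot": TCP orientation; "wrist_force": force on the tool from outside, world axes, zero at the start; "ft_torque": the same for the moment, N m; "finger_gap": finger opening in m; "gripper_force": force on a finger pad.
Only numpy, scipy, OpenCV 4.12 (cv2) and the standard library are available. Lean on these libraries where they do the work, as an engineer would, in place of code of your own. Each camera call takes 0.05 s, during which the arm holds its last target. There are 200 camera calls.

TASK

Set up the still life for the drawing class: stand the wooden post, the lidded jar, the pine cube and the small clay disc on the display board in order of height, one centred on each ring mark, with the tallest at the end where the tall brass pin stands and the lowest at the other end. Leave every piece upright as it stands now, and do not disturb the flat wooden rib lying nearby.

Things in the scene. Friction and masses are not known exactly. Their poses are not given: they have to be found in the camera images.
- wood_post: Red-brown hardwood block standing on end, 30 mm (x) x 32 mm (y) in plan and 75 mm high, the tallest piece; stands loose on the bench at the start. Origin at the centre of its underside, z up; yaw varies.
- pigment_jar: Glass jar of pigment with a black screw lid (lid fixed), 51 mm in diameter and 63 mm high (lid 47 mm in diameter, top 10 mm), the second tallest; stands loose on the bench. Origin at the centre of its underside, z up.
- wood_cube: Pale pine cube, 38 mm on each side, the third tallest; loose on the bench. Origin at the centre of its underside, z up, x and y normal to its side faces; yaw varies.
- carved_disc_3: Thick round carved clay disc with a small dimple on top, pinkish, 29 mm in diameter and 18 mm high, the lowest piece; lies flat and loose on the bench. Origin at the centre of its underside, z up.
- tall_pin: Turned brass pin, 40 mm high, 18 mm wide at its foot, fixed upright on one end of the display board, 128 mm from the board's middle and 41 mm beyond the nearest mark: it shows the end where the tallest piece goes. On the other end is a flat brass stud 4 mm high. Which end has the pin changes from start to start. Origin at the centre of its underside.
- mark_a: Dark inlaid ring, 52 mm across, flush in the top of the display board: the mark at the board's left end (+y). The board is a pale wooden strip, 280 x 60 mm, 8 mm thick, fixed on the bench, its length along y (yaw up to 0.1 rad either way). x points away from the robot across the row, y along it to the left. Its origin is the ring's centre, on the board's top, 8 mm above the bench.
- mark_b: Dark inlaid ring like mark_a, second from the left (+y) end. The four marks lie in a straight row, 58 mm from centre to centre, and look all alike; beside a piece on its mark there is room for fingers only across the row. Its origin is the ring's centre, on the board's top, 8 mm above the bench.
- mark_c: Dark inlaid ring like mark_a, third from the left (+y) end. Its origin is the ring's centre, on the board's top, 8 mm above the bench.
- mark_d: Dark inlaid ring like mark_a, at the right (-y) end. Its origin is the ring's centre, on the board's top, 8 mm above the bench.
- wood_rib: Bystander: flat wooden rib, 38 x 89 x 8 mm, lying on the bench between the robot and the pieces; leave it alone. Origin at the centre of its underside.

How it is judged:
By the outcome, as a careful person would: the job done as asked, in the order asked, and still so for the second after the job is handed in, with the robot touching nothing.
It also fails if it takes over 96 s, if anything falls off the work surface, if the arm or the gripper's body presses on something with over 40 N, if the wrist force passes 120 N, or if a joint passes its speed limit or range.

## Working session

There is one attempt and no reset: what is moved stays moved. The work goes in short steps, each a Python script; the robot and the scene stay as the last script left them, time stands still between calls to the robot, and variables do not carry over. Pictures are saved under pics/ and viewed, at most 14 in all, crops included, and the job is handed in when it is done.

```bash
mkdir -p pics
python3 - <<'E'
from rig import *
import cv2,numpy as np
for n in("scene","side"):
    im,d=camera(n); cv2.imwrite(f"pics/{n}0.png",im[:,:,::-1]); np.savez(f"{n}0.npz",im=im,d=d)
    p=camera_params(n); print(n,p)
print(camera_params("wrist")); s=sense(); print(s["time_s"],s["position"],s["tcp_rot"])
E
```

```text
scene {'K': array([[521.34303503,   0.        , 285.0373591 ],
       [  0.        , 521.34303503, 212.126023  ],
       [  0.        ,   0.        ,   1.        ]]), 'position': array([-0.06131108,  0.32324821,  0.60247861]), 'rotation': array([[-0.65274978, -0.48891556,  0.57868756],
       [-0.7575183 ,  0.43046178, -0.49078374],
       [-0.00915107, -0.7587254 , -0.65134632]])}
side {'K': array([[502.17106512,   0.        , 281.2445424 ],
       [  0.        , 502.17106512, 216.85179225],
       [  0.        ,   0.        ,   1.        ]]), 'position': array([ 0.0868133 , -0.65822522,  0.58156764]), 'rotation': array([[ 8.49047563e-01, -3.37357692e-01,  4.06580893e-01],
       [-5.28316093e-01, -5.41310158e-01,  6.54114225e-01],
       [-5.84098158e-04, -7.70177318e-01, -6.37829568e-01]])}
{'K': array([[351.97147804,   0.        , 280.33263989],
       [  0.        , 351.97147804, 206.06457107],
       [  0.        ,   0.        ,   1.        ]]), 'tool_from_camera': array([[ 1.46788448e-04, -9.58450136e-01, -2.85260082e-01,
         7.35356981e-02],
       [ 9.99999933e-01,  2.36506498e-04, -2.80064586e-04,
        -2.51328644e-04],
       [ 3.35893803e-04, -2.85260022e-01,  9.58450107e-01,
        -1.17728447e-01],
       [ 0.00000000e+00,  0.00000000e+00,  0.00000000e+00,
         1.00000000e+00]])}
0.1 [ 0.30538533 -0.60142823  0.25536871] [[ 8.91645728e-01  4.52733032e-01 -8.34635835e-04]
 [ 4.52733800e-01 -8.91644348e-01  1.56915072e-03]
 [-3.37919638e-05 -1.77699439e-03 -9.99998421e-01]]
```

View pics/scene0.png

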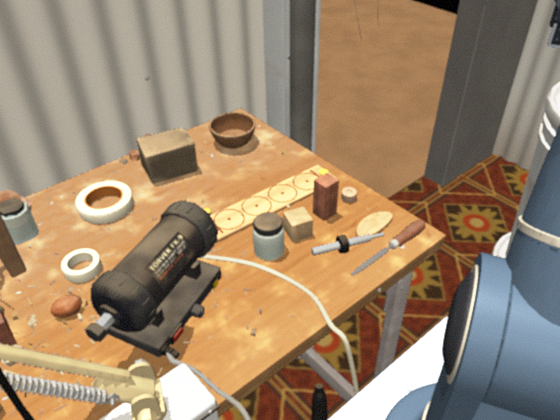

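View pics/side0.png

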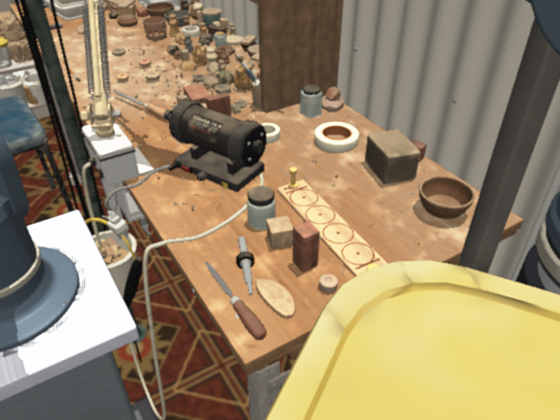

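The brass pin is at side (293,178), the board's far (+y) end, so the order is post to a, jar to b, cube to c, disc to d. In the side view: rings at (304,198), (320,215), (338,233), (358,253); jar (261,207), cube (280,233), post (305,247), disc (328,284), rib (275,297).

```bash
cat > h.py <<'E'
from rig import *
import cv2,numpy as np
def cloud(n,d):
    """world xyz for each pixel"""
    p=camera_params(n);K=p["K"]
    v,u=np.mgrid[:420,:560]
    c=np.stack([(u-K[0,2])/K[0,0]*d,(v-K[1,2])/K[1,1]*d,d],-1)
    if n=="wrist":
        s=sense();T=p["tool_from_camera"]; c=c@T[:3,:3].T+T[:3,3]
        return c@np.array(s["tcp_rot"]).T+s["position"]
    return c@p["rotation"].T+p["position"]
def down(yaw):
    """tool down, tool x axis at angle yaw"""
    c,s=np.cos(yaw),np.sin(yaw)
    return np.array([[c,s,0],[s,-c,0],[0,0,-1.]])
E
python3 - <<'E'
from h import *
z=np.load("side0.npz");P=cloud("side",z["d"])
for k,(u,v) in dict(pin=(293,170),a=(304,198),b=(320,215),c=(338,233),d=(358,253),jar=(261,193),cube=(278,225),post=(305,229),disc=(328,279),rib=(275,297),file=(235,296),tool=(245,260)).items(): print(k,P[v,u].round(3))
for yw in (0,.5,-.5,3.14,1.57,-1.57):
    q=inverse_kinematics([.55,-.3,.35],down(yw)); print(yw,None if q is None else np.round(q,2))
E
```

```text
pin [ 0.521 -0.002  0.045]
a [ 0.519 -0.044  0.007]
b [ 0.515 -0.102  0.008]
c [ 0.514 -0.157  0.006]
d [ 0.51  -0.216  0.008]
jar [ 0.423 -0.052  0.061]
cube [ 0.418 -0.115  0.037]
post [ 0.425 -0.183  0.075]
disc [ 0.428 -0.245  0.018]
rib [ 0.344 -0.226  0.009]
file [ 0.291 -0.199  0.017]
tool [ 0.338 -0.146  0.024]
0 [ 0.5   0.33 -0.09  1.53  0.03  1.29 -1.16]
0.5 [ 0.56  0.33 -0.17  1.52  0.06  1.29 -0.69]
-0.5 [ 0.43  0.33  0.    1.53 -0.    1.28 -1.64]
3.14 [ 0.93  0.41 -0.69  1.5   0.26  1.33  1.78]
1.57 [ 0.72  0.35 -0.39  1.51  0.14  1.3   0.31]
-1.57 [ 0.28  0.33  0.2   1.54 -0.07  1.28 -2.65]
```

Run:
```python
from h import *
movep([.53,-.13,.30],down(0))
print(sense()["time_s"],sense()["position"])
im,d=camera("wrist"); cv2.imwrite("pics/w1.png",im[:,:,::-1]); P=cloud("wrist",d); np.savez("w1.npz",im=im,d=d,P=P)
```

```text
2.0 [ 0.52985774 -0.13121868  0.29987263]
```

View pics/w1.png

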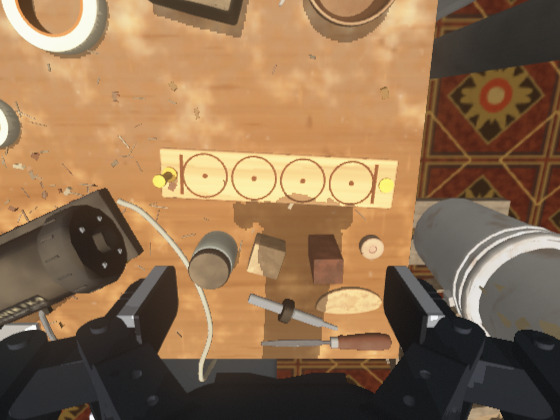

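The wrist view shows rings at (205,175), (254,178), (303,181), (351,184), the pin at (165,178), jar (210,265), cube (267,255), post (325,258), disc (371,247), rib (350,300), and grinder left of column 140.

```bash
cat > loc.py <<'E'
from h import *
def top(P,c,h,r,tol=.004):
    """min-area rectangle and circle of the top face near c"""
    m=(np.hypot(P[...,0]-c[0],P[...,1]-c[1])<r)&(abs(P[...,2]-h)<tol)
    q=(P[m][:,:2]*1000).astype(np.float32)
    (cx,cy),wh,a=cv2.minAreaRect(q); (ex,ey),rad=cv2.minEnclosingCircle(q)
    return dict(n=len(q),rect=(round(cx,1),round(cy,1)),wh=np.round(wh,1),a=round(a,1),circ=np.round((ex,ey,rad),1),mean=q.mean(0).round(1),z=np.median(P[m][:,2]).round(4))
def rings(im,P,guess):
    g=cv2.cvtColor(im,cv2.COLOR_RGB2GRAY).astype(float)
    bh=cv2.morphologyEx(g,cv2.MORPH_BLACKHAT,np.ones((9,9)))
    dark=(bh>35)&(abs(P[...,2]-.008)<.006)
    out=[]
    for c in guess:
        c=np.array(c,float)
        for _ in range(6):
            q=P[dark][:,:2]; r=np.hypot(*(q-c).T); q=q[(r>.020)&(r<.029)]
            A=np.c_[2*q,np.ones(len(q))]; s=np.linalg.lstsq(A,(q**2).sum(1),rcond=None)[0]; c=s[:2]
        out.append(np.r_[c,np.sqrt(s[2]+c@c),len(q)])
    return np.array(out)
E
python3 - <<'E'
from loc import *
z=np.load("w1.npz");P=z["P"];S=np.load("side0.npz");Q=cloud("side",S["d"]);C=np.load("scene0.npz");Q2=cloud("scene",C["d"])
G=[(.519,-.044),(.515,-.102),(.513,-.158),(.51,-.216)]
for im,X in((z["im"],P),(S["im"],Q)): print(rings(im,X,G).round(4))
for X in(P,Q,Q2):
  for n,c,h,r in(("jar",(.423,-.055),.063,.04),("cube",(.418,-.118),.038,.032),("post",(.425,-.188),.075,.035),("disc",(.428,-.245),.018,.025)): print(n,top(X,c,h,r))
m=(P[...,2]>.03)&(P[...,1]>.01)&(P[...,0]>.35)&(P[...,0]<.7)&(P[...,1]<.3)
for x in np.arange(.35,.66,.03):
    k=m&(abs(P[...,0]-x)<.015); print(x.round(2), P[k][:,1].min().round(3) if k.any() else None, P[k][:,2].max().round(3) if k.any() else None)
for p in [(.423,-.055,.05),(.42,-.12,.03),(.425,-.19,.06),(.42,-.25,.03)]:
  print([None if inverse_kinematics(p,down(y)) is None else y for y in (-1.57,-1,-.5,0,.5,1,1.57,2)])
E
```

```text
[[ 5.193e-01 -4.050e-02  2.610e-02  3.250e+02]
 [ 5.160e-01 -9.890e-02  2.590e-02  2.830e+02]
 [ 5.130e-01 -1.566e-01  2.590e-02  2.770e+02]
 [ 5.098e-01 -2.150e-01  2.610e-02  3.160e+02]]
[[ 5.189e-01 -4.190e-02  2.610e-02  6.800e+01]
 [ 5.158e-01 -1.000e-01  2.580e-02  6.700e+01]
 [ 5.125e-01 -1.579e-01  2.590e-02  8.200e+01]
 [ 5.089e-01 -2.167e-01  2.610e-02  1.260e+02]]
jar {'n': 1278, 'rect': (422.1, -50.4), 'wh': array([46.3, 46.3]), 'a': 57.6, 'circ': array([421.7, -50.4,  23.9]), 'mean': array([423.3, -50.8], dtype=float32), 'z': np.float64(0.063)}
cube {'n': 972, 'rect': (421.4, -113.3), 'wh': array([38. , 38.7]), 'a': 73.3, 'circ': array([ 421.3, -113.4,   25.9]), 'mean': array([ 422.6, -113.3], dtype=float32), 'z': np.float64(0.0382)}
post {'n': 791, 'rect': (427.3, -181.6), 'wh': array([31. , 32.1]), 'a': 0.3, 'circ': array([ 427.6, -181.6,   20.9]), 'mean': array([ 428.5, -181.1], dtype=float32), 'z': np.float64(0.0751)}
disc {'n': 389, 'rect': (428.4, -243.7), 'wh': array([27.1, 27.4]), 'a': 41.1, 'circ': array([ 428.4, -243.6,   14.1]), 'mean': array([ 429.1, -243.2],
[... 1194 characters left out ...]
: 237, 'rect': (424.8, -180.4), 'wh': array([33.1, 33.3]), 'a': 1.5, 'circ': array([ 424.5, -180.7,   21. ]), 'mean': array([ 423.6, -179.5], dtype=float32), 'z': np.float64(0.0745)}
disc {'n': 126, 'rect': (424.9, -241.7), 'wh': array([25.6, 27.2]), 'a': 0.9, 'circ': array([ 424.4, -242.3,   14.7]), 'mean': array([ 424.8, -241.5], dtype=float32), 'z': np.float64(0.0169)}
0.35 None None
0.38 0.123 0.117
0.41 0.047 0.127
0.44 0.034 0.133
0.47 0.034 0.133
0.5 0.055 0.127
0.53 None None
0.56 None None
0.59 None None
0.62 None None
0.65 None None
[-1.57, -1, -0.5, 0, 0.5, 1, 1.57, 2]
[-1.57, -1, -0.5, 0, 0.5, 1, 1.57, 2]
[-1.57, -1, -0.5, 0, 0.5, 1, 1.57, 2]
[-1.57, -1, -0.5, 0, 0.5, 1, 1.57, 2]
```

```bash
cat >> h.py <<'E'
def pick(p,yaw,zt,opening,N=40,lift=.12):
    R=down(yaw); command_gripper(opening)
    movep([*p,zt+lift],R); move_l([*p,zt],feed=.12); command_gripper(0,N)
    print("gap",sense()["finger_gap"],"f",sense()["gripper_force"])
    move_l([*p,zt+lift],feed=.2); print("lifted gap",sense()["finger_gap"],sense()["time_s"])
def place(p,yaw,zt,opening,lift=.12):
    """zt: TCP height at pick on the bench; the board is 8 mm higher"""
    z=zt+.008; R=down(yaw); movep([*p,z+lift],R); move_l([*p,z+.012],feed=.2)
    hit=move_l([*p,z-.003],feed=.02,until_force=4); s=sense(); print("contact",hit,np.round(s["position"],4),"want",np.round([*p,z],4))
    command_gripper(opening); move_l([*p,z+lift],feed=.2); print("t",sense()["time_s"])
E
python3 - <<'E'
from h import *
z=np.load("w1.npz");P=z["P"]
for p in [(.422,-.0505,.17),(.422,-.0505,.042),(.427,-.1816,.18),(.427,-.1816,.061),(.519,-.0405,.19),(.519,-.0405,.069),(.51,-.215,.035),(.428,-.2437,.027)]:
  for y in (-1.625,1.516):
    q=inverse_kinematics(p,down(y)); print(p,y,None if q is None else np.round(q,2))
m=(abs(P[...,2]-.008)<.0025)&(P[...,0]<.375)&(P[...,0]>.315)&(P[...,1]<-.16)&(P[...,1]>-.29)
q=P[m]; print("rib",q.min(0),q.max(0),len(q))
E
```

```text
(0.422, -0.0505, 0.17) -1.625 [-0.99  0.36  1.25  2.23 -0.47  0.84 -2.64]
(0.422, -0.0505, 0.17) 1.516 [ 0.47  0.21 -0.5   2.17  0.14  0.79 -0.18]
(0.422, -0.0505, 0.042) -1.625 [-0.55  0.51  0.72  2.31 -0.69  0.53 -2.48]
(0.422, -0.0505, 0.042) 1.516 [ 0.35  0.45 -0.4   2.27  0.37  0.49 -0.39]
(0.427, -0.1816, 0.18) -1.625 [-0.3   0.26  0.72  2.13 -0.23  0.83 -2.63]
(0.427, -0.1816, 0.18) 1.516 [ 0.67  0.25 -0.41  2.08  0.13  0.84  0.12]
(0.427, -0.1816, 0.061) -1.625 [-0.25  0.51  0.72  2.22 -0.6   0.61 -2.28]
(0.427, -0.1816, 0.061) 1.516 [ 0.61  0.45 -0.37  2.17  0.29  0.57 -0.02]
(0.519, -0.0405, 0.19) -1.625 [-0.84  0.49  1.12  2.01 -0.54  0.97 -2.64]
(0.519, -0.0405, 0.19) 1.516 [ 0.41  0.34 -0.51  1.95  0.21  0.91 -0.25]
(0.519, -0.0405, 0.069) -1.625 [-0.67  0.65  0.91  2.1  -0.76  0.77 -2.47]
(0.519, -0.0405, 0.069) 1.516 [ 0.35  0.51 -0.45  2.04  0.35  0.66 -0.38]
(0.51, -0.215, 0.035) -1.625 [-0.07  0.62  0.52  2.02 -0.52  0.63 -2.4 ]
(0.51, -0.215, 0.035) 1.516 [ 0.6   0.59 -0.36  1.98  0.35  0.63 -0.04]
(0.428, -0.2437, 0.027) -1.625 [ 0.02  0.57  0.52  2.16 -0.55  0.54 -2.23]
(0.428, -0.2437, 0.027) 1.516 [ 0.68  0.53 -0.31  2.13  0.32  0.52  0.08]
rib [ 0.32971478 -0.26344224  0.00553445] [ 0.36842127 -0.17765854  0.01045197] 1311
```

Run:
```python
from h import *
pick((.4273,-.1818),1.59,.061,.065)
place((.5193,-.0405),1.516,.061,.065)
movep([.53,-.13,.25],down(0)); im,d=camera("wrist"); P=cloud("wrist",d); np.savez("w2.npz",im=im,d=d,P=P); cv2.imwrite("pics/w2.png",im[:,:,::-1])
from loc import *
print(rings(im,P,[(.516,-.099),(.513,-.1566),(.51,-.215)]).round(4)); print(top(P,(.5193,-.0405),.083,.035))
for n,c,h,r in(("jar",(.423,-.055),.063,.04),("cube",(.418,-.118),.038,.032),("disc",(.428,-.245),.018,.025)): print(n,top(P,c,h,r))
```

```text
gap 0.029555822140625045 f 40.6989848613739
lifted gap 0.0293251654041643 6.1667
contact True [ 0.5192 -0.0405  0.0695] want [ 0.5193 -0.0405  0.069 ]
t 9.35
[[ 5.163e-01 -9.870e-02  2.580e-02  3.340e+02]
 [ 5.133e-01 -1.564e-01  2.570e-02  3.580e+02]
 [ 5.099e-01 -2.150e-01  2.620e-02  4.110e+02]]
{'n': 1347, 'rect': (519.9, -40.4), 'wh': array([32.1, 29.9]), 'a': 87.1, 'circ': array([519.7, -40.4,  21.3]), 'mean': array([520.4, -41. ], dtype=float32), 'z': np.float64(0.0833)}
jar {'n': 633, 'rect': (421.4, -63.6), 'wh': array([20.3, 44.6]), 'a': 83.6, 'circ': array([422.3, -55.5,  22.3]), 'mean': array([422.6, -63.1], dtype=float32), 'z': np.float64(0.0631)}
cube {'n': 1231, 'rect': (421.8, -113.2), 'wh': array([38. , 38.5]), 'a': 73.0, 'circ': array([ 421.7, -113.2,   25.6]), 'mean': array([ 423. , -113.3], dtype=float32), 'z': np.float64(0.0383)}
disc {'n': 286, 'rect': (431.9, -247.7), 'wh': array([26.9, 17.9]), 'a': 33.1, 'circ': array([ 430.1, -245.1,   14.2]), 'mean': array([ 433.6, -246.3], dtype=float32), 'z': np.float64(0.0175)}
```

View pics/w2.png

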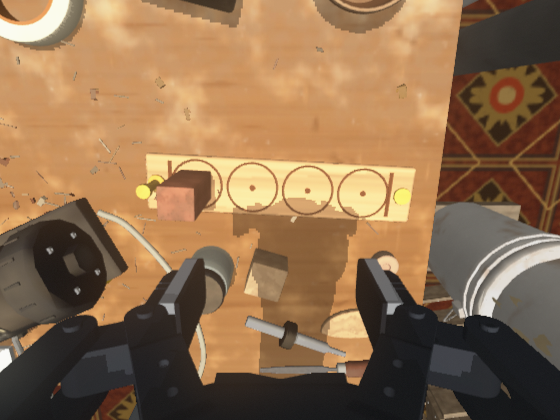

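The post stands on mark a, with its top centred within 1 mm of the ring. The gripper's fingers hide parts of the jar (215,275) and disc (385,262), so I keep the first look's values for those.

Run:
```python
from h import *
pick((.4215,-.1133),np.radians(73.2),.030,.062,30)
place((.5131,-.1566),1.516,.030,.062)
pick((.4221,-.0505),0.,.044,.075)
place((.5161,-.0989),1.516,.044,.075,.13)
pick((.4284,-.2437),1.516,.0265,.055,25)
place((.5098,-.215),1.516,.0265,.05)
movep([.53,-.13,.30],down(0)); im,d=camera("wrist"); P=cloud("wrist",d); np.savez("w3.npz",im=im,d=d,P=P); cv2.imwrite("pics/w3.png",im[:,:,::-1])
from loc import *
for n,c,h in(("post",(.5193,-.0405),.083),("jar",(.5161,-.0989),.071),("cube",(.5131,-.1566),.046),("disc",(.5098,-.215),.026)): print(n,c,top(P,c,h,.033))
im,d=camera("side"); cv2.imwrite("pics/s3.png",cv2.resize(im[120:350,180:430,::-1],None,fx=2,fy=2))
```

```text
gap 0.037813744581124256 f 30.780921578407288
lifted gap 0.0376416229266056 14.0667
contact True [ 0.5131 -0.1567  0.0386] want [ 0.5131 -0.1566  0.038 ]
t 16.9417
gap 0.04708698755019482 f 40.64591386846587
lifted gap 0.04745357218919385 20.9
contact True [ 0.5161 -0.099   0.053 ] want [ 0.5161 -0.0989  0.052 ]
t 24.75
gap 0.02765253026470707 f 24.659512639045715
lifted gap 0.027347631043672077 28.0583
contact True [ 0.5099 -0.2151  0.0353] want [ 0.5098 -0.215   0.0345]
t 30.875
post (0.5193, -0.0405) {'n': 1011, 'rect': (519.6, -40.5), 'wh': array([32.4, 30.3]), 'a': 86.9, 'circ': array([519.6, -40.5,  21. ]), 'mean': array([520.3, -41.1], dtype=float32), 'z': np.float64(0.0833)}
jar (0.5161, -0.0989) {'n': 1629, 'rect': (516.8, -100.0), 'wh': array([46.4, 46.2]), 'a': 44.7, 'circ': array([516.7, -99.7,  23.6]), 'mean': array([517.6, -99.9], dtype=float32), 'z': np.float64(0.071)}
cube (0.5131, -0.1566) {'n': 1214, 'rect': (513.7, -150.1), 'wh': array([51.2, 38.3]), 'a': 87.1, 'circ': array([ 513.5, -152.8,   28.6]), 'mean': array([ 514.2, -156.4], dtype=float32), 'z': np.float64(0.0463)}
disc (0.5098, -0.215) {'n': 472, 'rect': (510.3, -215.1), 'wh': array([27.2, 28.1]), 'a': 20.4, 'circ': array([ 509.9, -215.1,   14.3]), 'mean': array([ 510.6, -214.6], dtype=float32), 'z': np.float64(0.0258)}
```

View pics/w3.png

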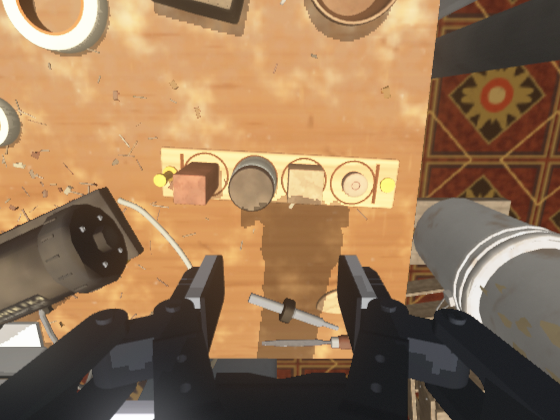

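View pics/s3.png

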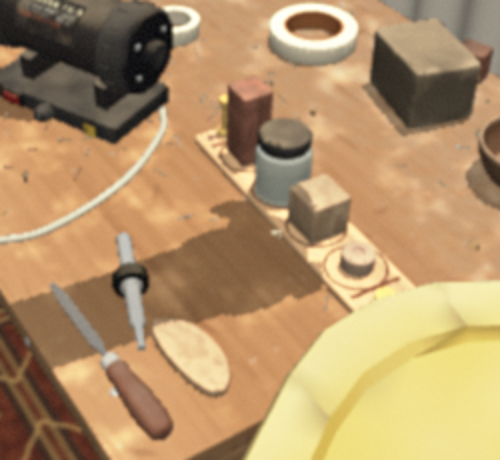

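Both views show all four pieces upright on their rings, within about 1 mm: post (195,183), jar (252,185), cube (305,182), disc (353,186). The rib has not moved and the arm is clear.

```bash
python3 -c "
from rig import *
print(finish_job(), sense()['time_s'])"
```

```text
the job is handed in; nothing more can be done
the job is handed in; nothing more can be done
```

The post, jar, cube and disc stand upright on marks a to d, in order of height from the pin end and each within about 1 mm of its ring centre, with the rib left alone; I handed the job in at about 32 s.

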